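Objective changeover at the imaging rig

TASK

Change over the microscope objectives: first lift the red-banded black objective out of the nest it is standing in and stand it in the orange tray. Then stand the three white objectives in the nests of their own band colours, in rising power: yellow, then green, then blue. Set each one down upright rather than dropping it, and leave the other two black objectives where they stand.

Things in the scene. Friction and masses are not known exactly. Their poses are not given: they have to be found in the camera images.
- white_yellow: Loose microscope objective, white with a yellow band and cone; it stands on the table; upright on its foot, 57 mm high, about 160 g, rigid: barrel 36 mm across up to 44 mm, then the band-coloured cone and an 18 mm tip. Grip the barrel from above, 25 to 40 mm up (15 N is plenty). Origin: centre of the foot, z up; round, yaw means nothing.
- white_green: Loose microscope objective, white with a green band and cone; it stands on the table; upright on its foot, 57 mm high, about 160 g, rigid: barrel 36 mm across up to 44 mm, then the band-coloured cone and an 18 mm tip. Grip the barrel from above, 25 to 40 mm up (15 N is plenty). Origin: centre of the foot, z up; round, yaw means nothing.
- white_blue: Loose microscope objective, white with a blue band and cone; it stands on the table; upright on its foot, 57 mm high, about 160 g, rigid: barrel 36 mm across up to 44 mm, then the band-coloured cone and an 18 mm tip. Grip the barrel from above, 25 to 40 mm up (15 N is plenty). Origin: centre of the foot, z up; round, yaw means nothing.
- black_red: Loose microscope objective, black with a red band and cone; it starts standing on the table inside one of the three nests, near its middle; upright on its foot, 57 mm high, about 160 g, rigid: barrel 36 mm across up to 44 mm, then the band-coloured cone and an 18 mm tip. Grip the barrel from above, 25 to 40 mm up (15 N is plenty). Origin: centre of the foot, z up; round, yaw means nothing.
- black_yellow: Loose microscope objective, black with a yellow band and cone; leave it where it stands on the table; upright on its foot, 57 mm high, about 160 g, rigid: barrel 36 mm across up to 44 mm, then the band-coloured cone and an 18 mm tip. Grip the barrel from above, 25 to 40 mm up (15 N is plenty). Origin: centre of the foot, z up; round, yaw means nothing.
- black_blue: Loose microscope objective, black with a blue band and cone; leave it where it stands on the table; upright on its foot, 57 mm high, about 160 g, rigid: barrel 36 mm across up to 44 mm, then the band-coloured cone and an 18 mm tip. Grip the barrel from above, 25 to 40 mm up (15 N is plenty). Origin: centre of the foot, z up; round, yaw means nothing.
- nest_yellow: Fixed yellow ring on the table: 72 mm outside, opening 60 mm, 10 mm high, no bottom: an objective stands on the table (height 0) inside it with 12 mm play all round. Fingers may not fit beside the barrel: keep the fingertips above the rim. Origin: centre of the ring, at table height; yaw means nothing.
- nest_green: Fixed green ring on the table: 72 mm outside, opening 60 mm, 10 mm high, no bottom: an objective stands on the table (height 0) inside it with 12 mm play all round. Fingers may not fit beside the barrel: keep the fingertips above the rim. Origin: centre of the ring, at table height; yaw means nothing.
- nest_blue: Fixed blue ring on the table: 72 mm outside, opening 60 mm, 10 mm high, no bottom: an objective stands on the table (height 0) inside it with 12 mm play all round. Fingers may not fit beside the barrel: keep the fingertips above the rim. Origin: centre of the ring, at table height; yaw means nothing.
- tray: Fixed square orange tray, open on top, 90 x 90 mm outside, 14 mm high, walls 4 mm, inner floor 4 mm above the table; keep the fingertips above the 14 mm rim. Origin: centre of its underside, x and y along its sides, z up.

How it is judged:
By the outcome, as a careful person would: the job done as asked, in the order asked, and still so for the second after the job is handed in, with the robot touching nothing.
It also fails if it takes over 118 s, if anything falls off the work surface, if the arm or the gripper's body presses on something with over 40 N, if the wrist force passes 120 N, or if a joint passes its speed limit or range.

ROBOT

A 6-joint arm with a two-finger parallel gripper is mounted at the origin on the work surface. World frame = base frame: x ahead of the robot, y to its left, z up, the work surface at z = 0. Lengths are in m, angles in rad, forces in N, time in s.
With the tool pointing down it reaches from about 0.35 to 0.775 m from the base axis. Payload 7.3 kg.
Tool frame: the origin (TCP) lies on the mounting face of the last link; the fingertips stand 178 mm ahead of it and the grasp point (between the pads) lies 159 mm ahead of it (robot.grip_depth is the distance from the TCP to the grasp point, in m); z points along the fingers, y is the line along which they close (so a half turn about z gives the same grasp; the last joint's range is limited). The gripper opens to 92 mm and grips with 3 to 60 N. Pads are 19 mm wide; open, the fingers measure 130 mm over their backs; the gripper's body (75 mm by 190 mm) begins 47 mm behind the grasp point.
Start: joints at [-1.392, 0.342, 1.524, -0, 1.275, -0.146], TCP at [0.168, -0.498, 0.405] pointing down, gripper open.
Joint ranges: [-2.53, 2.53], [-0.77, 2.02], [0.04, 2.7], [-1, 4.14], [0.28, 2.66], [-3.11, 3.11]. Speed limits (rad/s): [2.57, 2.57, 3.14, 3.14, 3.14, 3.14].

INTERFACE

Orientations are given as [roll, pitch, yaw] about the fixed x, y, z axes, in that order (R = Rz(yaw) Ry(pitch) Rx(roll)).
In Python, from cell import observe, cams, robot, models gives the robot as it stands.
- The arm moves only by the shell command python3 -m jog 'ROWS' [FORCE]. ROWS is JSON, a list of rows, each a list of 3 entries, a list of its own where there are three numbers: the shift along the tool's x, y, z each as a share of 0.4 m, from -1 to 1, then the turn about the tool's z as a share of pi rad, from -1 to 1, then the closure, from 0 (fully open) to 1 (shut). In form: [[[x, y, z], turn, jaw], ...]. A call has 1 to 12 rows; each row is the pose to reach, as a shift and turn from the pose commanded when the call began, along the tool's axes at that moment, turning the shorter way round; what a row does not reach only later rows make up. A row lasts 1/8 s, in which the tool goes at most 62.5 mm and 10.7 degrees, less where a joint would pass 70% of its speed; a pose out of reach is approached as far as the arm can. A call with a number of a shift or a turn outside -1 to 1 is refused whole. A call with a gripper value outside its range is refused whole. The fingers move at their own pace and stop on an object; FORCE is the grip in N (left out, the last holds). Time passes only in rows, so rows that repeat a pose let the fingers close. It gives the time, the measured TCP pose, the force, the opening and the grip force at its end, in the units of the state.
- observe(): the state, without advancing time (a new reading comes with each control period).
- cams.read_camera(name): name is "side" or "top" or "wrist"; returns the picture (480x640x3 uint8, red, green, blue); there is no depth.
- cams.camera_model(name): a dict with "camera_matrix" (3x3 intrinsics, pixels), "pose" (4x4, takes a point from camera to world coordinates). Camera axes: x right, y down, z forward; pixel columns grow to the right and rows downward; lengths in m; the calibration is good to about 2 mm. A picture is of the moment at which its call begins: read the wrist's pose just before it. camera_model takes no time and is no camera call; for the wrist camera it gives the pose at the moment of the call.
- robot.hand_in(): hands the job in; it is judged then, once.
Trained networks look in the newest picture that a camera, given by its name, has taken for a name from the list of things; names that differ only in an ending like _2 or _b are one class to them, and where a whole thing is asked for, a point or a joint stands for the part that bears it (a point fixed in the world has none). Each returns a list of dicts, best first, with "confidence" (0 to 1); they miss things now and then, are a little off and sometimes report something else, mostly with a low value. They report only what shows in the picture. A call takes as long as a camera call.
- models.find_in(target, camera): "position" ([x, y, z] in m, in world coordinates, good to about 4 mm: the middle of the surface that is visible of it).
- models.pinpoint(target, camera): "position" ([x, y, z] in m, in world coordinates, good to about 4 mm: a listed point, or the origin of a listed thing).
The state is a dict: "time": time; "qpos": joint angles; "qvel": joint speeds; "joint_efforts": joint torques, N m; "tool_pos": TCP position; "tool_rot": TCP orientation; "contact_force": force on the tool from outside, world axes, zero at the start; "torque": the same for the moment, N m; "opening": finger opening in m; "grip_force": force on a finger pad.
Only numpy, scipy, OpenCV 4.12 (cv2) and the standard library are available. Lean on these libraries where they do the work, as an engineer would, in place of code of your own. Each camera call takes 0.05 s, during which the arm holds its last target. There are 200 camera calls.

## Working session

There is one attempt and no reset: what is moved stays moved. The work goes in short steps, Python scripts to look and compute and a shell command to move; the robot and the scene stay as the last step left them, time stands still between calls to the robot, and variables do not carry over. Pictures are saved under pics/ and viewed, at most 14 in all, crops included, and the job is handed in when it is done.

```bash
mkdir -p pics; cat > look.py <<'E'
import cv2,sys
from cell import observe,cams,robot,models
def snap(c,n):
    im=cams.read_camera(c); cv2.imwrite(f'pics/{n}.png',im[:,:,::-1]); return im
E
python3 - <<'E'
from look import *
import numpy as np
s=observe();print(s['time'],s['tool_pos'],s['tool_rot'],s['opening'],robot.grip_depth)
for c in ('top','side'):
    snap(c,c+'0')
    for t in 'white_yellow white_green white_blue black_red black_yellow black_blue nest_yellow nest_green nest_blue tray'.split():
        print(c,t,[(np.round(d['position'],3).tolist(),round(d['confidence'],2)) for d in models.pinpoint(t,c)[:3]])
E
```

```text
0.0 [ 0.16752955 -0.49740506  0.40405267] [-3.14005454e+00 -2.01678594e-04  3.24825230e-01] 0.09165720942978531 0.1592
top white_yellow [([0.528, -0.397, 0.004], 0.94), ([0.635, 0.228, 0.001], 0.46), ([0.613, -0.193, 0.0], 0.33)]
top white_green [([0.493, 0.424, -0.0], 0.83)]
top white_blue [([0.373, 0.293, -0.0], 0.64)]
top black_red [([0.637, 0.003, 0.003], 0.74)]
top black_yellow [([0.481, -0.136, -0.005], 0.82)]
top black_blue [([0.637, 0.227, -0.001], 0.81)]
top nest_yellow [([0.611, -0.197, -0.003], 0.74)]
top nest_green [([0.481, 0.131, -0.004], 0.82), ([0.632, 0.001, -0.004], 0.44)]
top nest_blue [([0.633, -0.001, -0.004], 0.84)]
top tray [([0.402, -0.302, -0.0], 0.64)]
side white_yellow [([0.529, -0.395, -0.003], 0.63), ([0.487, -0.133, 0.001], 0.32), ([0.488, 0.417, 0.002], 0.19)]
side white_green [([0.488, 0.419, 0.001], 0.86)]
side white_blue [([0.374, 0.298, 0.002], 0.79), ([0.637, 0.225, -0.0], 0.25)]
side black_red [([0.639, 0.002, -0.005], 0.76), ([0.618, -0.199, -0.0], 0.62)]
side black_yellow [([0.486, -0.136, -0.0], 0.89)]
side black_blue [([0.64, 0.225, 0.002], 0.62)]
side nest_yellow [([0.618, -0.196, -0.0], 0.69)]
side nest_green [([0.479, 0.126, 0.0], 0.56)]
side nest_blue [([0.639, 0.001, 0.002], 0.62)]
side tray [([0.618, -0.202, 0.003], 0.43)]
```

View pics/top0.png

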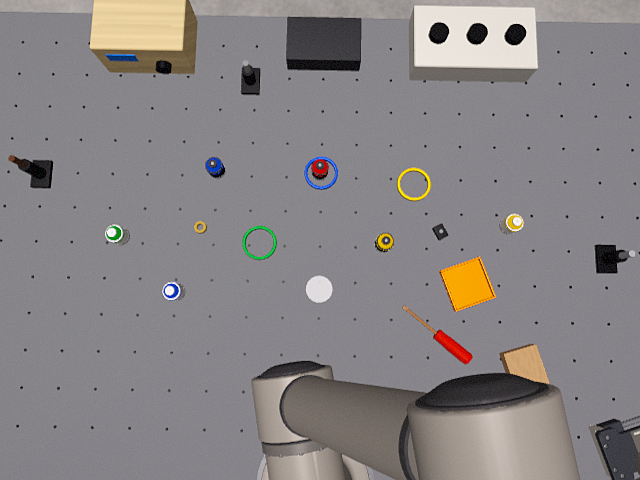

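View pics/side0.png

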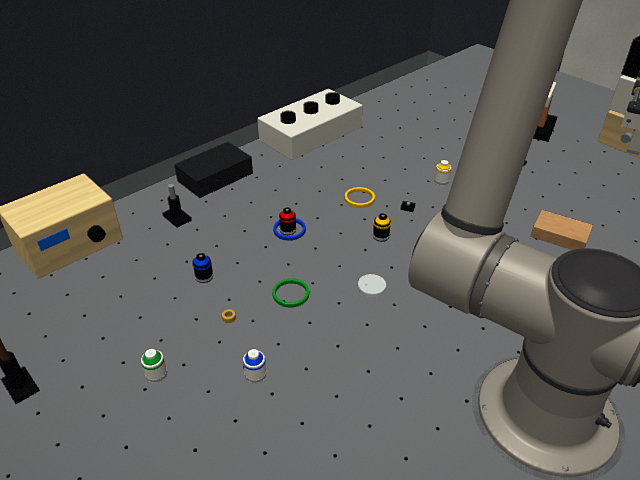

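The top view shows black_red (320,170) in the blue nest (321,173). The yellow nest is at (414,184), the green nest at (260,243) and the tray at (467,284). The white objectives are yellow (515,222), green (114,234) and blue (171,291). The side view agrees. I'll refine these positions from the pixels.

```bash
cat >> look.py <<'E'
import numpy as np
def ray(c,u,v,z):
    m=cams.camera_model(c);K=np.array(m['camera_matrix']);T=np.array(m['pose'])
    d=T[:3,:3]@np.linalg.solve(K,[u,v,1]);o=T[:3,3];return o+d*(z-o[2])/d[2]
def blob(im,u,v,r,lo,hi):
    h=cv2.cvtColor(im,cv2.COLOR_RGB2HSV);M=cv2.inRange(h,lo,hi)
    k=np.zeros_like(M);cv2.circle(k,(u,v),r,255,-1);M&=k
    return cv2.minEnclosingCircle(cv2.findNonZero(M))
def go(x,y,z=None,yaw=None):
    from scipy.spatial.transform import Rotation as R
    s=observe();p=np.array(s['tool_pos']);r=R.from_euler('xyz',s['tool_rot'])
    t=np.array([x,y,p[2] if z is None else z])
    print('pos',p.round(4),'rot',np.round(s['tool_rot'],3),'shift',(r.inv().apply(t-p)/0.4).round(4),'dist',np.linalg.norm(t-p).round(3))
E
python3 - <<'E'
from look import *
im=cv2.imread('pics/top0.png')[:,:,::-1].copy()
H=dict(y=((22,100,90),(34,255,255)),g=((45,100,50),(80,255,255)),b=((105,120,60),(130,255,255)),o=((12,150,120),(21,255,255)))
for n,u,v,r,c in [('nestY',414,184,24,'y'),('nestG',260,243,24,'g'),('nestB',321,173,24,'b'),('tray',467,284,45,'o')]:
    q,rad=blob(im,u,v,r,*H[c]);print(n,np.round(q,1),round(rad,1),ray('top',*q,0.010).round(4))
# cone rings (mid height about 48mm)
for n,u,v,c in [('wy',515,222,'y'),('wg',114,234,'g'),('wb',171,291,'b'),('by',385,241,'y'),('bb',214,166,'b')]:
    q,rad=blob(im,u,v,16,*H[c]);print(n,np.round(q,1),round(rad,1),ray('top',*q,0.046).round(4))
h=cv2.cvtColor(im,cv2.COLOR_RGB2HSV)
q,rad=blob(im,320,168,14,(0,150,60),(8,255,255));print('red',q,rad,ray('top',*q,0.046).round(4))
go(0.63,0.0,0.30)
E
```

```text
nestY [413.5 183.9] 16.8 [ 0.6119 -0.1977  0.01  ]
nestG [259.1 242.2] 17.1 [0.4797 0.127  0.01  ]
nestB [320.7 172.5] 16.6 [0.6331 0.0007 0.01  ]
tray [467. 284.] 30.9 [ 0.401  -0.3071  0.01  ]
wy [513.2 222.4] 9.0 [ 0.5259 -0.3943  0.046 ]
wg [114.8 233.8] 9.0 [0.4857 0.4166 0.046 ]
wb [172. 291.] 8.6 [0.3725 0.2933 0.046 ]
by [384.6 241.7] 9.0 [ 0.4808 -0.1317  0.046 ]
bb [213.9 165.8] 8.8 [0.6327 0.2225 0.046 ]
red (319.631591796875, 167.57894897460938) 8.747869491577148 [0.6334 0.0032 0.046 ]
pos [ 0.1676 -0.4975  0.4047] rot [3.141 0.    0.325] shift [ 1.4926 -0.8099  0.2617] dist 0.687
```

```bash
python3 -m jog '[[[0.8,-0.43,0.13],0,0],[[0.8,-0.43,0.13],0,0],[[0.8,-0.43,0.13],0,0],[[0.8,-0.43,0.13],0,0],[[0.8,-0.43,0.13],0,0],[[0.8,-0.43,0.13],0,0],[[0.8,-0.43,0.13],0,0],[[0.8,-0.43,0.13],0,0]]' 15
python3 -c "
from look import *
go(0.635,0.003,0.30)"
```

```text
time: 2.1
tool_pos: [0.4159, -0.2326, 0.3528]
tool_rot: [3.141, 0.0, 0.326]
contact_force: [-0.8, 0.1, -0.1]
opening: 0.0917
grip_force: 0.0
pos [ 0.4159 -0.2326  0.3528] rot [3.141 0.    0.326] shift [ 0.7075 -0.3828  0.1316] dist 0.326
```

```bash
python3 -m jog '[[[0.7075,-0.383,0.132],0,0],[[0.7075,-0.383,0.132],0,0],[[0.7075,-0.383,0.132],0,0],[[0.7075,-0.383,0.132],0,0],[[0.7075,-0.383,0.132],0,0],[[0.7075,-0.383,0.132],0,0],[[0.7075,-0.383,0.132],0,0],[[0.7075,-0.383,0.132],0,0],[[0.7075,-0.383,0.132],0,0]]'
python3 - <<'E'
from look import *
im=snap('wrist','w1')
for t in ('black_red','nest_blue'):print(t,[(np.round(d['position'],4).tolist(),round(d['confidence'],2)) for d in models.pinpoint(t,'wrist')[:2]])
m=cams.camera_model('wrist');T=np.array(m['pose']);K=np.array(m['camera_matrix'])
for z in (.057,.044,0.01):
    p=T[:3,:3].T@(np.array([.635,.003,z])-T[:3,3]);print(z,(K@p/p[2]).round(1))
go(0.635,0.003,0.195)
E
```

```text
time: 3.22
tool_pos: [0.6347, 0.0014, 0.3006]
tool_rot: [3.141, -0.0, 0.323]
contact_force: [-0.2, -0.3, -0.0]
opening: 0.0916
grip_force: 0.0
black_red [([0.6333, 0.0012, 0.001], 0.61)]
nest_blue []
0.057 [319.7 250.5   1. ]
0.044 [319.7 244.5   1. ]
0.01 [319.8 231.3   1. ]
pos [0.635  0.0022 0.3004] rot [ 3.141 -0.     0.324] shift [ 0.0006 -0.0019  0.2635] dist 0.105
```

View pics/w1.png

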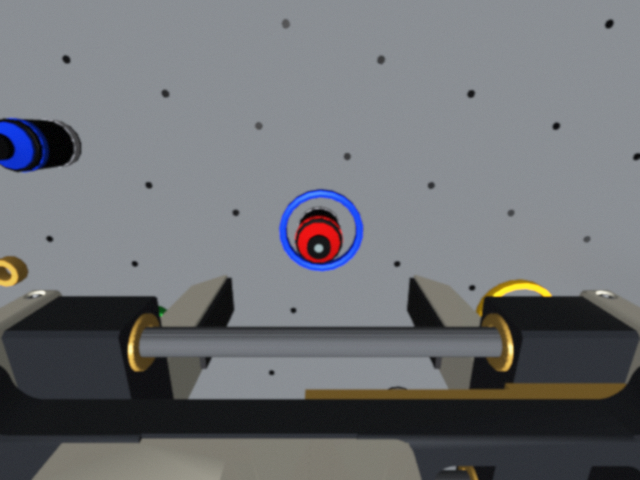

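The tip shows at (319,247) against a predicted (320,250), so the estimate is within about 1–2 mm. I'll descend and grip.

```bash
python3 -m jog '[[[0,-0.001,0.14],0,0],[[0,-0.001,0.2],0,0],[[0,-0.001,0.264],0,0],[[0,-0.001,0.264],0,0],[[0,-0.001,0.264],0,0],[[0,-0.001,0.264],0,0.4],[[0,-0.001,0.264],0,1],[[0,-0.001,0.264],0,1],[[0,-0.001,0.264],0,1],[[0,-0.001,0.264],0,1],[[0,-0.001,0.264],0,1],[[0,-0.001,0.264],0,1]]' 15
```

```text
time: 4.88
tool_pos: [0.6351, 0.0034, 0.1943]
tool_rot: [3.141, 0.0, 0.325]
contact_force: [0.1, 0.6, 0.2]
opening: 0.0357
grip_force: 15.0
```

```bash
python3 -m jog '[[[0,0,-0.08],0,1],[[0,0,-0.2],0,1],[[0,0,-0.265],0,1],[[0,0,-0.265],0,1],[[0,0,-0.265],0,1]]'
python3 -c "
from look import *
go(0.402,-0.305)"
```

```text
time: 5.5
tool_pos: [0.6346, 0.0035, 0.2986]
tool_rot: [-3.14, 0.003, 0.325]
contact_force: [-0.4, 0.1, -1.5]
opening: 0.0359
grip_force: 15.0
pos [0.6346 0.0035 0.2986] rot [-3.14e+00  3.00e-03  3.25e-01] shift [-0.7972  0.5454  0.0014] dist 0.386
```

```bash
python3 -m jog '[[[-0.1,0.07,0],0,1],[[-0.21,0.143,0],0,1],[[-0.32,0.22,0],0,1],[[-0.43,0.294,0],0,1],[[-0.54,0.37,0],0,1],[[-0.65,0.445,0],0,1],[[-0.73,0.5,0],0,1],[[-0.797,0.545,0],0,1],[[-0.797,0.545,0],0,1],[[-0.797,0.545,0],0,1],[[-0.797,0.545,0],0,1]]'
python3 - <<'E'
from look import *
go(0.402,-0.305,0.199)
im=snap('top','t1')
go(0.402,-0.305,0.199)
E
```

```text
time: 6.88
tool_pos: [0.403, -0.3041, 0.2997]
tool_rot: [-3.14, 0.0, 0.326]
contact_force: [-0.3, -0.5, -1.6]
opening: 0.0357
grip_force: 15.0
pos [ 0.403  -0.3041  0.2997] rot [-3.14   0.     0.326] shift [-0.003   0.0017  0.2519] dist 0.101
pos [ 0.403  -0.3041  0.3   ] rot [-3.141  0.     0.326] shift [-0.0031  0.0015  0.2524] dist 0.101
```

View pics/t1.png

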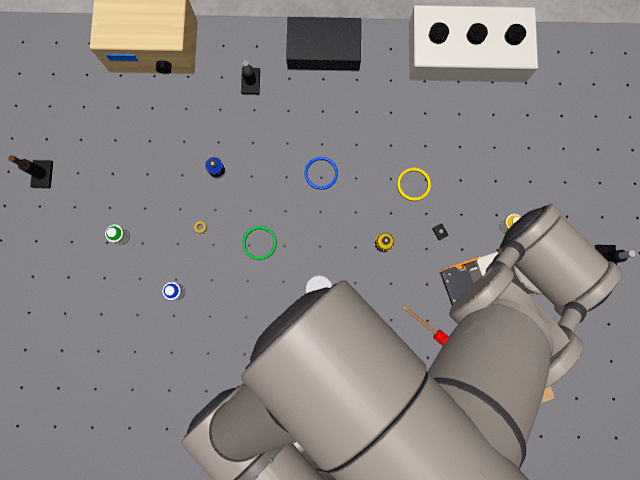

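The red objective is held above the tray and the blue nest is empty. I'll lower it gently.

```bash
python3 -m jog '[[[-0.003,0.0015,0.1],0,1],[[-0.003,0.0015,0.19],0,1],[[-0.003,0.0015,0.23],0,1],[[-0.003,0.0015,0.245],0,1],[[-0.003,0.0015,0.25],0,1],[[-0.003,0.0015,0.252],0,1],[[-0.003,0.0015,0.253],0,1],[[-0.003,0.0015,0.253],0,1],[[-0.003,0.0015,0.253],0,1]]'
```

```text
time: 8.05
tool_pos: [0.4016, -0.3059, 0.1994]
tool_rot: [3.141, -0.0, 0.325]
contact_force: [0.2, -0.6, -2.2]
opening: 0.0358
grip_force: 15.0
```

```bash
python3 -m jog '[[[0,0,0.0015],0,1],[[0,0,0.0025],0,1],[[0,0,0.0025],0,1],[[0,0,0.0025],0,1]]'
```

```text
time: 8.55
tool_pos: [0.4016, -0.3059, 0.1982]
tool_rot: [3.141, -0.0, 0.325]
contact_force: [-1.2, 0.0, 1.6]
opening: 0.0356
grip_force: 15.0
```

Contact: the force went from -2 to +1.6 N. I'll release gradually and rise.

```bash
python3 -m jog '[[[0,0,0],0,0.55],[[0,0,0],0,0.4],[[0,0,0],0,0.2],[[0,0,0],0,0],[[0,0,0],0,0],[[0,0,0],0,0],[[0,0,-0.1],0,0],[[0,0,-0.25],0,0],[[0,0,-0.3],0,0],[[0,0,-0.3],0,0],[[0,0,-0.3],0,0]]'
python3 - <<'E'
from look import *
im=snap('wrist','w2')
go(0.527,-0.395)
E
```

```text
time: 9.93
tool_pos: [0.4013, -0.3055, 0.3169]
tool_rot: [-3.14, 0.001, 0.325]
contact_force: [0.4, 0.1, -0.4]
opening: 0.0916
grip_force: 0.0
pos [ 0.4013 -0.3056  0.3166] rot [-3.139e+00  1.000e-03  3.250e-01] shift [ 0.2264  0.3122 -0.001 ] dist 0.154
```

View pics/w2.png

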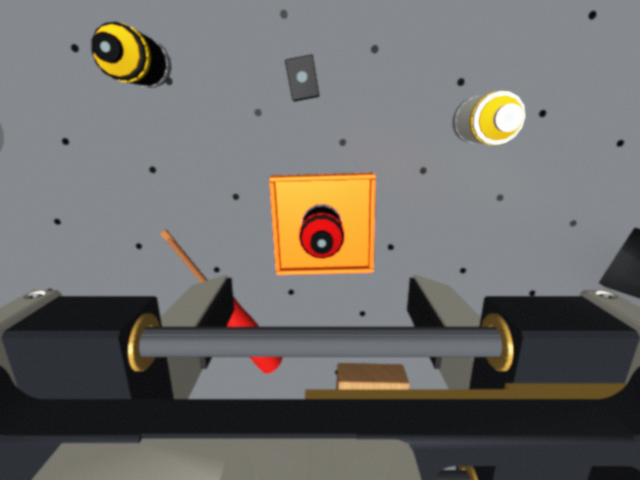

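Red stands upright in the middle of the tray (tip at 321,243). The white-yellow tip is at (509,117), and I'll use that to check its position as well.

```bash
python3 -c "
from look import *
print(ray('wrist',509,117,.057))"
python3 -m jog '[[[0.1,0.14,0],0,0],[[0.2264,0.312,0.04],0,0],[[0.2264,0.312,0.04],0,0],[[0.2264,0.312,0.04],0,0],[[0.2264,0.312,0.04],0,0],[[0.2264,0.312,0.04],0,0]]'
python3 -c "
from look import *
print(observe()['opening']);go(0.527,-0.395,.194)"
```

```text
[ 0.52702285 -0.39681174  0.057     ]
time: 10.72
tool_pos: [0.5266, -0.3947, 0.3023]
tool_rot: [-3.141, 0.0, 0.325]
contact_force: [-0.6, -0.1, 0.3]
opening: 0.0921
grip_force: 0.0
0.09210802026151955
pos [ 0.5266 -0.3947  0.3023] rot [-3.141  0.     0.325] shift [0.0009 0.0011 0.2707] dist 0.108
```

```bash
python3 -m jog '[[[0.001,0.004,0.14],0,0],[[0.001,0.004,0.2],0,0],[[0.001,0.004,0.27],0,0],[[0.001,0.004,0.27],0,0],[[0.001,0.004,0.27],0,0],[[0.001,0.004,0.27],0,0.4],[[0.001,0.004,0.27],0,1],[[0.001,0.004,0.27],0,1],[[0.001,0.004,0.27],0,1],[[0.001,0.004,0.27],0,1],[[0.001,0.004,0.27],0,1],[[0.001,0.004,0.27],0,1]]' 15
python3 -m jog '[[[0,0,-0.08],0,1],[[0,0,-0.2],0,1],[[0,0,-0.265],0,1],[[0,0,-0.265],0,1],[[0,0,-0.265],0,1]]'
python3 -c "
from look import *
go(0.614,-0.197)"
```

```text
time: 12.22
tool_pos: [0.5282, -0.3966, 0.1941]
tool_rot: [3.141, 0.0, 0.325]
contact_force: [0.1, 0.4, -0.7]
opening: 0.0356
grip_force: 15.0
time: 12.85
tool_pos: [0.5278, -0.3963, 0.2983]
tool_rot: [-3.139, 0.001, 0.325]
contact_force: [-0.5, -0.1, -3.0]
opening: 0.0358
grip_force: 15.0
pos [ 0.5278 -0.3963  0.2983] rot [-3.139e+00  1.000e-03  3.250e-01] shift [ 0.3632 -0.4034  0.0005] dist 0.217
```

```bash
python3 -m jog '[[[0.08,-0.09,0],0,1],[[0.16,-0.18,0],0,1],[[0.24,-0.267,0],0,1],[[0.32,-0.355,0],0,1],[[0.363,-0.403,0],0,1],[[0.363,-0.403,0],0,1],[[0.363,-0.403,0],0,1],[[0.363,-0.403,0],0,1]]'
python3 - <<'E'
from look import *
im=snap('wrist','w3')
print([(np.round(d['position'],4).tolist(),round(d['confidence'],2)) for d in models.pinpoint('nest_yellow','wrist')[:2]])
go(0.614,-0.197,0.194)
E
```

```text
time: 13.85
tool_pos: [0.6139, -0.1987, 0.2995]
tool_rot: [-3.141, 0.001, 0.323]
contact_force: [-0.6, -0.7, -1.7]
opening: 0.0354
grip_force: 15.0
[]
pos [ 0.6139 -0.1986  0.2999] rot [-3.141  0.     0.323] shift [ 0.0015 -0.0036  0.2647] dist 0.106
```

View pics/w3.png

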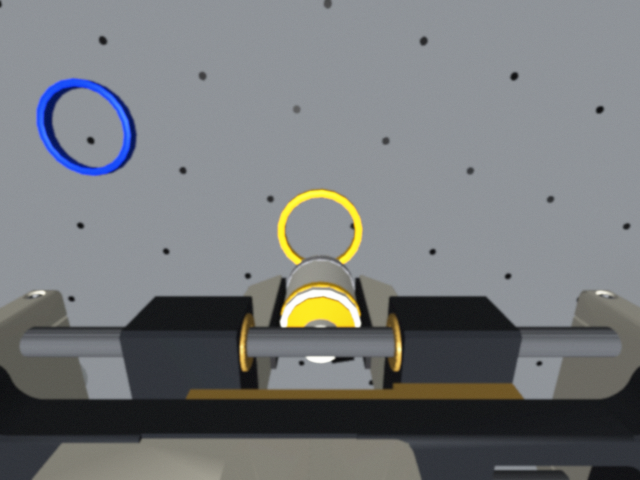

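The yellow nest is centred at about (320,231), the same pixel as the aligned blue nest before, so this is well aimed. Lowering now.

```bash
python3 -m jog '[[[0.001,-0.002,0.1],0,1],[[0.001,-0.002,0.2],0,1],[[0.001,-0.002,0.245],0,1],[[0.001,-0.002,0.257],0,1],[[0.001,-0.002,0.262],0,1],[[0.001,-0.002,0.265],0,1],[[0.001,-0.002,0.266],0,1],[[0.001,-0.002,0.266],0,1],[[0.001,-0.002,0.266],0,1]]'
```

```text
time: 15.08
tool_pos: [0.6145, -0.1966, 0.1941]
tool_rot: [3.141, -0.0, 0.325]
contact_force: [0.5, 0.7, -1.3]
opening: 0.0355
grip_force: 15.0
```

```bash
python3 -m jog '[[[0,0,0.0015],0,1],[[0,0,0.0025],0,1],[[0,0,0.0025],0,1],[[0,0,0.0025],0,1]]'
```

```text
time: 15.58
tool_pos: [0.6145, -0.1966, 0.194]
tool_rot: [3.141, -0.001, 0.325]
contact_force: [-1.7, 1.0, 6.5]
opening: 0.0356
grip_force: 15.0
```

Firmly down. I'll release and rise, then head for white_green at (0.488,0.418).

```bash
python3 -m jog '[[[0,0,0],0,0.55],[[0,0,0],0,0.4],[[0,0,0],0,0.2],[[0,0,0],0,0],[[0,0,0],0,0],[[0,0,0],0,0],[[0,0,-0.1],0,0],[[0,0,-0.25],0,0],[[0,0,-0.3],0,0],[[0,0,-0.3],0,0],[[0,0,-0.3],0,0]]'
python3 - <<'E'
from look import *
im=snap('wrist','w4')
go(0.488,0.418,0.30)
E
```

```text
time: 16.95
tool_pos: [0.6141, -0.1965, 0.3111]
tool_rot: [-3.14, 0.002, 0.325]
contact_force: [-0.2, -0.1, -1.1]
opening: 0.0921
grip_force: 0.0
pos [ 0.6141 -0.1965  0.3108] rot [-3.139e+00  2.000e-03  3.250e-01] shift [ 0.1915 -1.5563  0.0299] dist 0.627
```

View pics/w4.png

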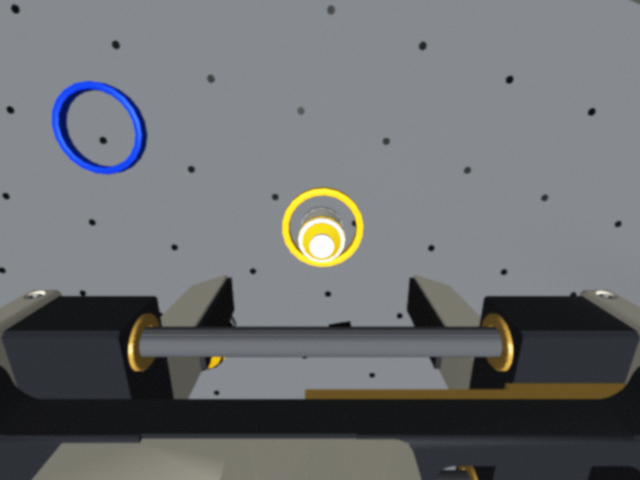

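White_yellow stands upright inside its ring (tip at 321,247; ring centre 322,228).

```bash
python3 -m jog '[[[0.1,-0.9,0],0,0],[[0.1,-0.9,0],0,0],[[0.1,-0.9,0],0,0],[[0.1,-0.9,0],0,0],[[0.1,-0.9,0],0,0],[[0.1,-0.9,0],0,0],[[0.1,-0.9,0],0,0],[[0.1,-0.9,0],0,0],[[0.1,-0.9,0],0,0]]'
python3 -c "
from look import *
go(0.488,0.418,.30)"
```

```text
time: 18.12
tool_pos: [0.5379, 0.156, 0.3121]
tool_rot: [3.141, 0.001, 0.323]
contact_force: [0.4, 0.4, 0.5]
opening: 0.0916
grip_force: 0.0
pos [0.5379 0.156  0.3121] rot [3.141e+00 1.000e-03 3.230e-01] shift [ 0.0897 -0.6607  0.0301] dist 0.267
```

```bash
python3 -m jog '[[[0.09,-0.66,0.03],0,0],[[0.09,-0.66,0.03],0,0],[[0.09,-0.66,0.03],0,0],[[0.09,-0.66,0.03],0,0],[[0.09,-0.66,0.03],0,0],[[0.09,-0.66,0.03],0,0],[[0.09,-0.66,0.03],0,0],[[0.09,-0.66,0.03],0,0]]'
python3 - <<'E'
from look import *
im=snap('wrist','w5')
def f(u,v,r,lo,hi,z):
    q,rad=blob(im,u,v,r,lo,hi);print(np.round(q,1),rad,ray('wrist',*q,z))
f(320,240,60,(45,100,50),(80,255,255),.046)
print([(np.round(d['position'],4).tolist(),round(d['confidence'],2)) for d in models.pinpoint('white_green','wrist')[:2]])
go(0.488,0.418,.194)
E
```

```text
time: 19.12
tool_pos: [0.4883, 0.4173, 0.3009]
tool_rot: [3.141, -0.0, 0.322]
contact_force: [-0.1, 0.5, -0.0]
opening: 0.0918
grip_force: 0.0
[317.5 239.9] 22.32535743713379 [0.49154519 0.42119579 0.046     ]
[([0.4852, 0.422, -0.0027], 0.61)]
pos [0.488  0.4178 0.301 ] rot [ 3.141 -0.     0.323] shift [ 1.000e-04 -5.000e-04  2.674e-01] dist 0.107
```

```bash
python3 -m jog '[[[0.002,-0.004,0.14],0,0],[[0.002,-0.004,0.2],0,0],[[0.002,-0.004,0.267],0,0],[[0.002,-0.004,0.267],0,0],[[0.002,-0.004,0.267],0,0],[[0.002,-0.004,0.267],0,0.4],[[0.002,-0.004,0.267],0,1],[[0.002,-0.004,0.267],0,1],[[0.002,-0.004,0.267],0,1],[[0.002,-0.004,0.267],0,1],[[0.002,-0.004,0.267],0,1],[[0.002,-0.004,0.267],0,1]]' 15
python3 -m jog '[[[0,0,-0.08],0,1],[[0,0,-0.2],0,1],[[0,0,-0.265],0,1],[[0,0,-0.265],0,1],[[0,0,-0.265],0,1]]'
python3 -c "
from look import *
go(0.480,0.128)"
```

```text
time: 20.72
tool_pos: [0.4876, 0.4207, 0.1938]
tool_rot: [3.141, 0.0, 0.325]
contact_force: [0.5, -0.6, 0.3]
opening: 0.0358
grip_force: 15.0
time: 21.35
tool_pos: [0.4872, 0.4205, 0.2981]
tool_rot: [3.141, 0.003, 0.325]
contact_force: [0.7, 0.2, -1.8]
opening: 0.0359
grip_force: 15.0
pos [0.4872 0.4205 0.2981] rot [3.141e+00 3.000e-03 3.250e-01] shift [-0.2504  0.6873  0.0013] dist 0.293
```

```bash
python3 -m jog '[[[-0.04,0.11,0],0,1],[[-0.08,0.22,0],0,1],[[-0.12,0.33,0],0,1],[[-0.16,0.44,0],0,1],[[-0.2,0.55,0],0,1],[[-0.23,0.63,0],0,1],[[-0.25,0.687,0],0,1],[[-0.25,0.687,0],0,1],[[-0.25,0.687,0],0,1],[[-0.25,0.687,0],0,1]]'
python3 - <<'E'
from look import *
im=snap('wrist','w6')
q,r=blob(im,320,231,50,(45,100,50),(80,255,255));print(q,r,ray('wrist',*q,.01))
m=cams.camera_model('wrist');T=np.array(m['pose']);K=np.array(m['camera_matrix'])
go(0.480,0.128,0.194)
E
```

```text
time: 22.6
tool_pos: [0.4804, 0.1293, 0.2994]
tool_rot: [-3.141, 0.001, 0.326]
contact_force: [-0.4, -1.2, -0.3]
opening: 0.0359
grip_force: 15.0
(321.985107421875, 235.074462890625) 46.249168395996094 [0.47782191 0.12733631 0.01      ]
pos [0.4804 0.1293 0.2995] rot [-3.141e+00  1.000e-03  3.260e-01] shift [-0.0019  0.0027  0.2639] dist 0.106
```

View pics/w6.png

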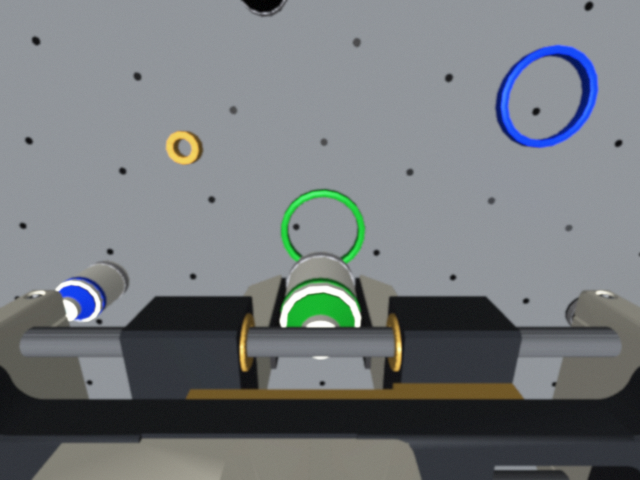

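The green ring is centred at about (322,230), on target.

```bash
python3 -m jog '[[[-0.001,0.002,0.1],0,1],[[-0.001,0.002,0.2],0,1],[[-0.001,0.002,0.245],0,1],[[-0.001,0.002,0.257],0,1],[[-0.001,0.002,0.262],0,1],[[-0.001,0.002,0.264],0,1],[[-0.001,0.002,0.265],0,1],[[-0.001,0.002,0.265],0,1],[[-0.001,0.002,0.265],0,1]]'
python3 -m jog '[[[0,0,0.001],0,1],[[0,0,0.002],0,1],[[0,0,0.002],0,1],[[0,0,0.002],0,1]]'
```

```text
time: 23.78
tool_pos: [0.4804, 0.1275, 0.1941]
tool_rot: [3.141, -0.0, 0.325]
contact_force: [-0.2, -0.1, -1.4]
opening: 0.0354
grip_force: 15.0
time: 24.28
tool_pos: [0.4804, 0.1276, 0.1937]
tool_rot: [3.141, -0.001, 0.325]
contact_force: [-2.1, 0.2, 6.2]
opening: 0.0355
grip_force: 15.0
```

```bash
python3 -m jog '[[[0,0,0],0,0.55],[[0,0,0],0,0.4],[[0,0,0],0,0.2],[[0,0,0],0,0],[[0,0,0],0,0],[[0,0,0],0,0],[[0,0,-0.1],0,0],[[0,0,-0.25],0,0],[[0,0,-0.27],0,0],[[0,0,-0.27],0,0],[[0,0,-0.27],0,0]]'
python3 - <<'E'
from look import *
im=snap('wrist','w7')
go(0.374,0.295,0.30)
E
```

```text
time: 25.65
tool_pos: [0.4799, 0.1275, 0.2996]
tool_rot: [-3.141, 0.003, 0.325]
contact_force: [-0.3, 0.0, -0.1]
opening: 0.0916
grip_force: 0.0
pos [0.4799 0.1275 0.2995] rot [-3.141e+00  3.000e-03  3.250e-01] shift [-0.1174 -0.4814 -0.0006] dist 0.198
```

View pics/w7.png

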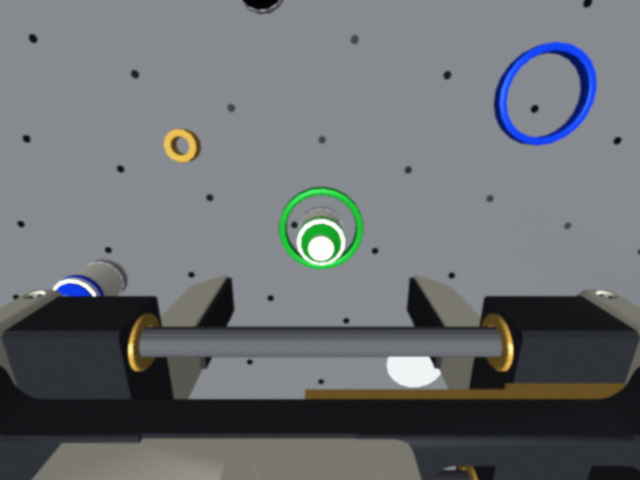

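White_green stands upright in its ring (tip at 321,249). Next is white_blue.

```bash
python3 -m jog '[[[-0.03,-0.13,0],0,0],[[-0.06,-0.26,0],0,0],[[-0.117,-0.481,0],0,0],[[-0.117,-0.481,0],0,0],[[-0.117,-0.481,0],0,0],[[-0.117,-0.481,0],0,0],[[-0.117,-0.481,0],0,0],[[-0.117,-0.481,0],0,0]]'
python3 - <<'E'
from look import *
im=snap('wrist','w8')
q,r=blob(im,320,240,60,(105,120,60),(130,255,255));print(q,r,ray('wrist',*q,.046))
print([(np.round(d['position'],4).tolist(),round(d['confidence'],2)) for d in models.pinpoint('white_blue','wrist')[:2]])
go(0.374,0.295,.194)
E
```

```text
time: 26.7
tool_pos: [0.3752, 0.2942, 0.301]
tool_rot: [3.141, 0.0, 0.323]
contact_force: [0.6, 0.3, 0.2]
opening: 0.0918
grip_force: 0.0
(316.6610412597656, 241.11038208007812) 22.492639541625977 [0.37729634 0.29829751 0.046     ]
[([0.3702, 0.2935, -0.0001], 0.81)]
pos [0.375  0.2945 0.3011] rot [ 3.141 -0.     0.324] shift [-0.002  -0.0021  0.2677] dist 0.107
```

```bash
python3 -m jog '[[[0,-0.004,0.14],0,0],[[0,-0.004,0.2],0,0],[[0,-0.004,0.267],0,0],[[0,-0.004,0.267],0,0],[[0,-0.004,0.267],0,0],[[0,-0.004,0.267],0,0.4],[[0,-0.004,0.267],0,1],[[0,-0.004,0.267],0,1],[[0,-0.004,0.267],0,1],[[0,-0.004,0.267],0,1],[[0,-0.004,0.267],0,1],[[0,-0.004,0.267],0,1]]' 15
python3 -m jog '[[[0,0,-0.08],0,1],[[0,0,-0.2],0,1],[[0,0,-0.28],0,1],[[0,0,-0.28],0,1],[[0,0,-0.28],0,1]]'
python3 -c "
from look import *
go(0.635,0.001)"
```

```text
time: 28.3
tool_pos: [0.3741, 0.2965, 0.1942]
tool_rot: [3.141, 0.0, 0.325]
contact_force: [0.5, 0.1, 0.8]
opening: 0.0354
grip_force: 15.0
time: 28.92
tool_pos: [0.3737, 0.2962, 0.3052]
tool_rot: [3.141, 0.002, 0.325]
contact_force: [-0.7, -0.2, -3.0]
opening: 0.0359
grip_force: 15.0
pos [0.3737 0.2962 0.3052] rot [3.141e+00 2.000e-03 3.250e-01] shift [ 3.836e-01  9.080e-01 -3.000e-04] dist 0.394
```

```bash
python3 -m jog '[[[0.045,0.107,0],0,1],[[0.09,0.214,0],0,1],[[0.136,0.321,0],0,1],[[0.18,0.428,0],0,1],[[0.226,0.535,0],0,1],[[0.272,0.642,0],0,1],[[0.317,0.75,0],0,1],[[0.36,0.85,0],0,1],[[0.3835,0.908,0],0,1],[[0.3835,0.908,0],0,1],[[0.3835,0.908,0],0,1],[[0.3835,0.908,0],0,1]]'
python3 - <<'E'
from look import *
im=snap('wrist','w9')
go(0.635,0.001,0.194)
E
```

```text
time: 30.42
tool_pos: [0.6348, 0.0022, 0.3058]
tool_rot: [-3.141, 0.001, 0.326]
contact_force: [0.7, 0.3, -1.7]
opening: 0.0352
grip_force: 15.0
pos [0.6349 0.0022 0.3061] rot [-3.141e+00  1.000e-03  3.260e-01] shift [-0.0006  0.0029  0.2803] dist 0.112
```

View pics/w9.png

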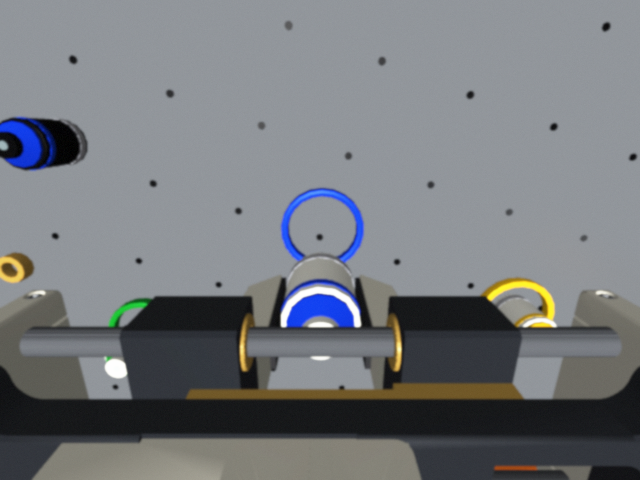

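The blue ring is centred at about (322,229), on target. Lowering.

```bash
python3 -m jog '[[[0,0.002,0.1],0,1],[[0,0.002,0.2],0,1],[[0,0.002,0.26],0,1],[[0,0.002,0.272],0,1],[[0,0.002,0.277],0,1],[[0,0.002,0.279],0,1],[[0,0.002,0.28],0,1],[[0,0.002,0.28],0,1],[[0,0.002,0.28],0,1]]'
python3 -m jog '[[[0,0,0.001],0,1],[[0,0,0.002],0,1],[[0,0,0.002],0,1],[[0,0,0.002],0,1]]'
```

```text
time: 31.6
tool_pos: [0.6357, 0.0004, 0.1946]
tool_rot: [3.141, -0.0, 0.325]
contact_force: [-0.5, 0.1, -1.5]
opening: 0.0358
grip_force: 15.0
time: 32.1
tool_pos: [0.6357, 0.0004, 0.1942]
tool_rot: [3.141, -0.0, 0.325]
contact_force: [-2.3, 0.1, 5.0]
opening: 0.0356
grip_force: 15.0
```

```bash
python3 -m jog '[[[0,0,0],0,0.55],[[0,0,0],0,0.4],[[0,0,0],0,0.2],[[0,0,0],0,0],[[0,0,0],0,0],[[0,0,0],0,0],[[0,0,-0.1],0,0],[[0,0,-0.25],0,0],[[0,0,-0.35],0,0],[[0,0,-0.35],0,0],[[0,0,-0.35],0,0]]'
python3 -m jog '[[[-0.3,-0.2,0],0,0],[[-0.3,-0.2,0],0,0],[[-0.3,-0.2,0],0,0],[[-0.3,-0.2,0],0,0],[[-0.3,-0.2,0],0,0]]'
python3 -c "
from look import *
snap('side','s1');snap('top','t2')"
```

```text
time: 33.48
tool_pos: [0.6353, 0.0005, 0.3328]
tool_rot: [-3.141, 0.001, 0.325]
contact_force: [-0.6, -0.0, 0.6]
opening: 0.0919
grip_force: 0.0
time: 34.1
tool_pos: [0.4973, 0.0377, 0.333]
tool_rot: [3.141, 0.0, 0.325]
contact_force: [-0.1, 0.7, -0.1]
opening: 0.0918
grip_force: 0.0
```

View pics/s1.png

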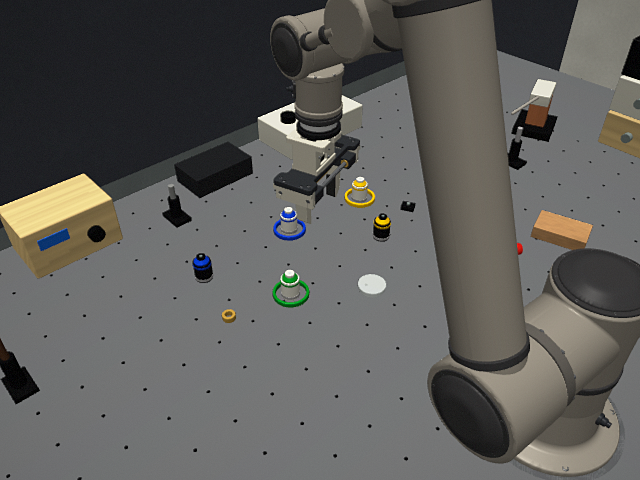

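View pics/t2.png

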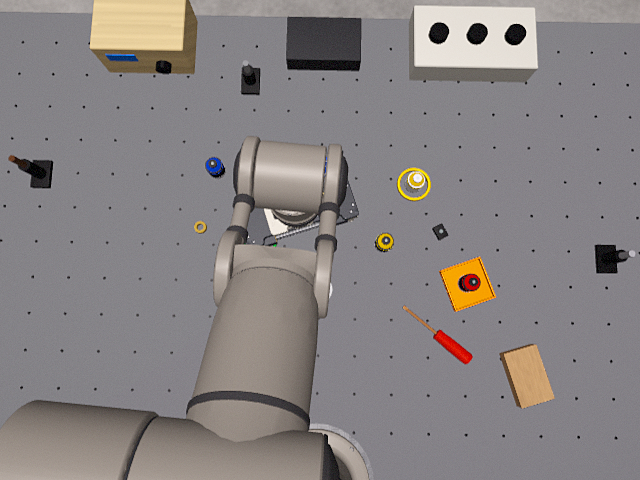

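The side view shows all three white objectives upright in their own rings: blue (289,222), green (290,286) and yellow (360,190). The top view shows red upright in the tray (470,283). Black_yellow and black_blue haven't moved, so I'm handing in.

```bash
python3 -c "
from cell import robot
print(robot.hand_in())"
```

```text
the job is handed in; nothing more can be done
None
```

The changeover is done and handed in at about 34 s: black_red stands in the orange tray, and the white yellow, green and blue objectives stand upright in their own nests, placed in that order. The final pictures confirm this and show the other two black objectives where they started.

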